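# Lock the loose roller saddle of the bend-test bed

### The arm

A 7-joint arm with a two-finger parallel gripper is mounted at the origin on a cart in front of the work surface, level with it; the furniture and walls round the work are solid. World frame = base frame: x ahead of the robot, y to its left, z up, the work surface at z = 0. Lengths are in m, angles in rad, forces in N, time in s.
With the tool pointing down it reaches from about 0.4 to 0.85 m from the base axis. Payload 6.9 kg.
Tool frame: the origin (TCP) lies where the fingers leave the gripper's body, on its centre line; the fingertips stand 73 mm ahead of it and the grasp point (between the pads) lies 54 mm ahead of it (manip.tip_reach is the distance from the TCP to the fingertips, in m); z points along the fingers, y is the line along which they close (so a half turn about z gives the same grasp; the last joint's range is limited). The gripper opens to 85 mm and grips with 20 to 120 N. Pads are 22 mm wide; open, the fingers measure 114 mm over their backs; the gripper's body (76 mm by 85 mm) begins 54 mm behind the grasp point. The pads swing forward as they close: fully open they stand 13 mm farther back than shut.
Start: joints at [-1.21, 0.507, -0.238, 1.5, 0.126, 1.149, -0.155], TCP at [0.158, 0.605, 0.304] pointing down, gripper open.
Joint ranges: [-3.08, 3.08], [-0.24, 2.05], [-1.43, 1.35], [0, 2.5], [-1.52, 4.66], [0.17, 1.96], [-2.89, 2.89]. Speed limits (rad/s): [2.39, 2.39, 3.14, 3.14, 3.14, 3.14, 3.14].

### API

Orientations are given as a unit quaternion [w, x, y, z].
In Python, from rig import manip gives the robot as it stands.
- The arm moves only by the tool arm_command, never from a script. Its argument "targets" is a list of rows, each a list of 7 numbers: the shift along the tool's x, y, z in mm, then the turn, a rotation vector about the tool's x, y, z in degrees, then the finger opening in mm, from 0 to 85.4. A call has 1 to 5 rows; each row shifts and turns the commanded pose from where the row before left it, along the tool's axes as they then stand; what a row does not reach is not made up. A row lasts 1/12 s, in which the tool goes at most 41.7 mm and 7.16 degrees, less where a joint would pass 70% of its speed; a pose out of reach is approached as far as the arm can. A call with a gripper value outside its range is refused whole. The fingers move at their own pace and stop on an object; "force" is the grip in N (left out, the last holds). Time passes only in rows, so rows that do not move let the fingers close. It gives the time, the measured TCP pose, the force, the opening and the grip force at its end, in the units of the state.
- manip.sense(): the state, without advancing time (a new reading comes with each control period).
- manip.grab_frame(name): name is "side" or "top" or "wrist"; returns a dict with "frame" (384x512x3 uint8, red, green, blue), "K" (3x3 intrinsics, pixels), "R" (3x3) and "t" (3): a world point X has camera coordinates R X + t. Camera axes: x right, y down, z forward; pixel columns grow to the right and rows downward; lengths in m; the calibration is good to about 2 mm. A picture is of the moment at which its call begins. There is no depth.
- manip.sign_off(): hands the job in; it is judged then, once.
The state is a dict: "t": time; "qpos": joint angles; "qvel": joint speeds; "tau": joint torques, N m; "tool_pos": TCP position; "orientation": TCP orientation; "contact_force": force on the tool from outside, world axes, zero at the start; "wrist_torque": the same for the moment, N m; "grip_width": opening from 0.0 (shut) to 1.0 (fully open); "gripper_force": force on a finger pad.
Only numpy, scipy, OpenCV 4.12 (cv2) and the standard library are available. Lean on these libraries where they do the work, as an engineer would, in place of code of your own. Each camera call takes 0.05 s, during which the arm holds its last target. There are 200 camera calls.

### The job

One of the two roller saddles on the bend-test bed is still loose: its lever bolt has its lever standing upright. Turn that bolt in, clockwise from above, by its upright lever until its head is snug on the ring below - firmly seated, but do not overtighten it, that crushes the ring - and then fold the lever down until it is fully closed, with the bolt still snug. Leave the other saddle's closed lever and the things lying about alone.

Things in the scene. Friction and masses are not known exactly. Their poses are not given: they have to be found in the camera images.
- rail: The bed: steel rail 70 x 250 x 20 mm fixed on the desk, long along its y; origin under its centre. Place and yaw (up to 0.3 rad) vary.
- saddle: The loose saddle, its lever upright: aluminium block 104 (x) x 56 (y) x 24 mm fixed across the rail, axes parallel to the rail's; origin at the centre of its underside, 20 mm above the desk. A 14 mm roller lies along x on its far (+x) half, top 61 mm above the desk. The bolt's axis is 32 mm toward -x of the origin. It is the left or the right saddle of the two.
- saddle_shut: The other saddle, of the same shape, its bolt snug and its lever folded closed already; about 110 to 150 mm from the first along the rail.
- ring_top (a point): Centre of the top of the seat ring (30 mm across) under the bolt's head, 5 mm proud of the saddle; fixed.
- bolt: The lever bolt, same frame as head_seat. Thread drag 0.12 N m. When its head meets the ring, at a yaw that varies, the torque steps up 0.1 to 0.2 N m over that of free turning and climbs 0.6 N m per rad. Let go, it springs back to at most 0.3 rad past contact. Snug: 0.03 mm or more past contact. Overtightened (fails): over 0.4 mm, i.e. 1.0 rad, 0.7 N m over free turning. Stop at 0.25 to 0.5 N m over it.
- head_seat (a point): Centre of the underside of the bolt's head (29 mm flange, 8 mm high), on the bolt's vertical axis. Goes down 2.5 mm per full turn (0.4 mm per rad), right-hand thread. Starts 0.4 to 0.9 mm above ring_top: 1.0 to 2.2 rad to go, often more than one grasp. Its x axis turns with the bolt and is the level direction toward which the lever folds (within 0.9 rad of the rail's -x when snug).
- lever_pivot (a point): The lever's pivot, on the bolt's axis, 17 mm above head_seat; the pivot's axis is the y axis here. Turns with the lever: its z axis points along the lever.
- lever_tip (a point): End of the lever, 66 mm from the pivot. The lever is a flat aluminium bar, 24 mm wide (along the pivot's axis) and 9 mm thick over its outer 50 mm, on a narrower neck. Open, it stands upright on the bolt's axis, tip about 133 mm above the desk, and can be gripped across its 9 mm thickness. Same axes as lever_pivot.
- lever (a joint): Fold of the lever: 0 upright (open), 1.571 level (closed, at its stop). It turns about the pivot, from upright toward the x axis of head_seat. Stiff: stays where left, takes 0.30 N m to start and 0.43 N m at the end (5 to 8 N near its tip); closed is beyond 1.45.
- lever_shut_tip (a point): Tip of the other saddle's lever, lying level; same size of lever.
- hexkey: Loose bystander: L-shaped hex key, 88 mm.
- spanner_1: Loose bystander: spanner, 173 mm long.
- bearing_1: Loose bystander: ball bearing, 35 mm across.
- specimen: Loose bystander: round specimen puck, 30 mm across, 16 mm high.
- block: Loose bystander: oblong steel block 42 x 100 x 16 mm.

How it is judged:
On the way, in this order (a step that is already met when the one before it is completed fails the run):
1. the bolt is turned in until its head is snug on the ring, the lever still standing (z of head_seat in the frame of ring_top below -3e-05 m and value of joint lever below 0.35 rad), for 0.2 s.
2. the lever is folded closed (value of joint lever above 1.45 rad and z of head_seat in the frame of ring_top below -3e-05 m), for 0.2 s.
At the end, for the whole second after the job is handed in: The bolt's head is pressed on the ring (head_seat at least 0.03 mm past first contact, i.e. below ring_top), the lever is closed (lever beyond 1.45 rad) and at rest (all of step 2 and velocity of joint lever below 0.05 rad/s); the robot touches nothing.
It fails at once if the bolt is overtightened: its head pressed more than 0.4 mm past first contact with the ring (z of head_seat in the frame of ring_top below -0.0004 m).
It fails at once if the other saddle's closed lever is lifted (its tip moves more than 6 mm) (distance of lever_shut_tip from where it was at the start of the episode above 0.006 m).
It fails at once if a loose thing lying about is shifted more than 20 mm (distance of any of hexkey, spanner_1, bearing_1, specimen, block from where it was at the start of the episode above 0.02 m).
It also fails if it takes over 67 s, if anything falls off the work surface, if the arm or the gripper's body presses on something with over 40 N, if the wrist force passes 120 N, or if a joint passes its speed limit or range.

## Working session

There is one attempt and no reset: what is moved stays moved. The work goes in short steps, Python scripts to look and compute and a tool call to move; the robot and the scene stay as the last step left them, time stands still between calls to the robot, and variables do not carry over. Pictures are saved under pics/ and viewed, at most 10 in all, crops included, and the job is handed in when it is done.

Besides the shell and the picture viewer there is one more tool, called after "Call:" by a JSON object that holds its "op" and its "data", one argument or row to a line. arm_command: Moves the arm, as the interface text tells. Its arguments: {"type":"object","properties":{"targets":{"type":"array"},"force":{"type":"number"}},"required":["targets"]}

```bash
mkdir -p pics; ls; cat > h.py <<'E'
import numpy as np,cv2
from rig import manip
from scipy.spatial.transform import Rotation as Rn
def grab(n,save=None):
    f=manip.grab_frame(n)
    if save: cv2.imwrite('pics/'+save,f['frame'][:,:,::-1])
    return f
def ray(f,u,v):
    K,R,t=[np.array(f[k]) for k in('K','R','t')]
    return -R.T@t, R.T@np.linalg.solve(K,[u,v,1.])
def onplane(f,u,v,z):
    c,d=ray(f,u,v); return c+d*(z-c[2])/d[2]
def two(fa,a,fb,b):
    c1,d1=ray(fa,*a);c2,d2=ray(fb,*b)
    s=np.linalg.lstsq(np.c_[d1,-d2],c2-c1,rcond=None)[0]
    p,q=c1+s[0]*d1,c2+s[1]*d2
    return (p+q)/2,np.linalg.norm(p-q)
def proj(f,X):
    p=np.array(f['K'])@(np.array(f['R'])@np.array(X)+np.array(f['t']));return p[:2]/p[2]
def st():
    s=manip.sense();o=s['orientation'];R=Rn.from_quat([o[1],o[2],o[3],o[0]])
    return s,np.array(s['tool_pos']),R
E
python3 - <<'E'
from h import *
a=grab('top');b=grab('side')
im=np.hstack([a['frame'],b['frame']])[:,:,::-1]
cv2.imwrite('pics/top.png',cv2.resize(a['frame'][:,:,::-1],(800,600)));cv2.imwrite('pics/side.png',cv2.resize(b['frame'][:,:,::-1],(800,600)))
for f in(a,b):print(np.round(ray(f,256,192),3),f['K'][0])
s,p,R=st();print(s,R.as_matrix().round(3))
E
```

```text
pics
[[ 0.424 -0.021  1.222]
 [ 0.057 -0.009 -0.998]] [360.73396399   0.         260.5016626 ]
[[ 0.366  0.422  0.854]
 [ 0.138 -0.504 -0.853]] [382.32729858   0.         258.43717699]
{'t': 0.1, 'qpos': array([-1.20947015,  0.50824131, -0.23750476,  1.50102307,  0.12572786,
        1.14887356, -0.15481397]), 'qvel': array([ 0.00043213, -0.00116052, -0.00089865, -0.00083666,  0.00044413,
        0.00173935, -0.0003872 ]), 'tau': array([-4.31103806e-03, -6.21838832e+01, -2.19458632e+00, -2.50209582e+01,
        1.24898329e-02,  7.77669309e-03, -1.26173472e-06]), 'tool_pos': array([0.15815955, 0.60432507, 0.3031267 ]), 'orientation': array([-6.77286466e-05,  1.27572114e-01,  9.91828993e-01, -7.75060736e-04]), 'contact_force': array([-0.00372927,  1.14451198, -1.05901401]), 'wrist_torque': array([-0.00599872, -0.00152753,  0.01755134]), 'gripper_force': 0.0, 'grip_width': 1.0022382029534904} [[-0.967  0.253 -0.   ]
 [ 0.253  0.967 -0.002]
 [-0.    -0.002 -1.   ]]
```

View pics/top.png

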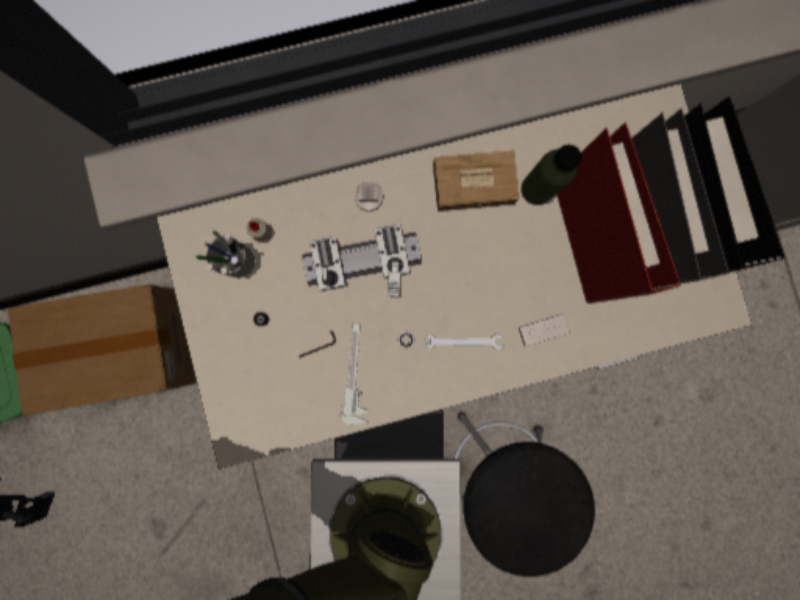

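View pics/side.png

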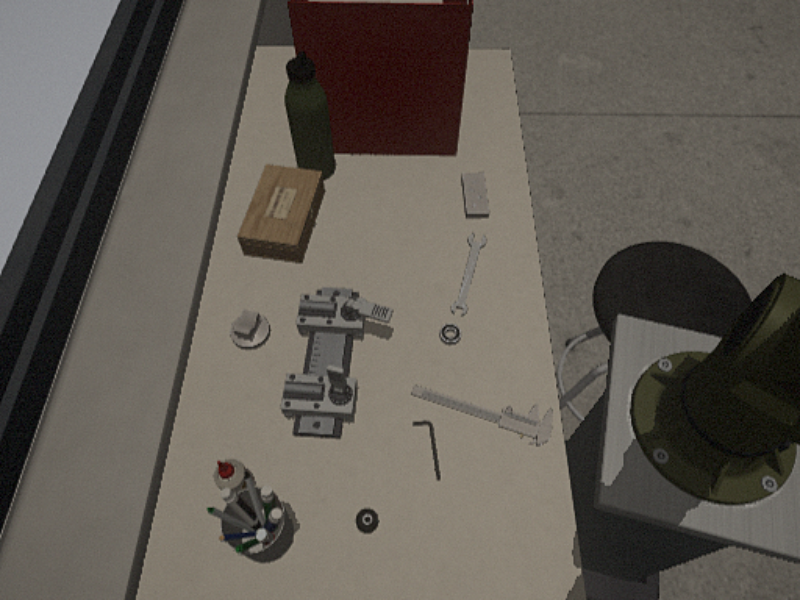

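The top view shows the loose saddle on the left, at about (328,263) of the 800 px view, with its lever upright. The closed lever belongs to the right saddle, at (394,275). In the side view the loose lever is near (337,385). Next I'll zoom in on both.

```bash
python3 - <<'E'
from h import *
a=grab('top');b=grab('side')
A=a['frame'][140:200,185:285,::-1];B=b['frame'][180:285,175:255,::-1]
A=cv2.convertScaleAbs(cv2.resize(A,None,fx=4.5,fy=4.5,interpolation=cv2.INTER_CUBIC),alpha=1.5)
B=cv2.convertScaleAbs(cv2.resize(B,None,fx=4.2,fy=4.2,interpolation=cv2.INTER_CUBIC),alpha=1.5)
C=np.zeros((max(A.shape[0],B.shape[0]),A.shape[1]+B.shape[1],3),np.uint8)
C[:A.shape[0],:A.shape[1]]=A;C[:B.shape[0],A.shape[1]:]=B
cv2.imwrite('pics/z.png',C);print(A.shape,B.shape,C.shape)
E
```

```text
(270, 450, 3) (441, 336, 3) (441, 786, 3)
```

View pics/z.png

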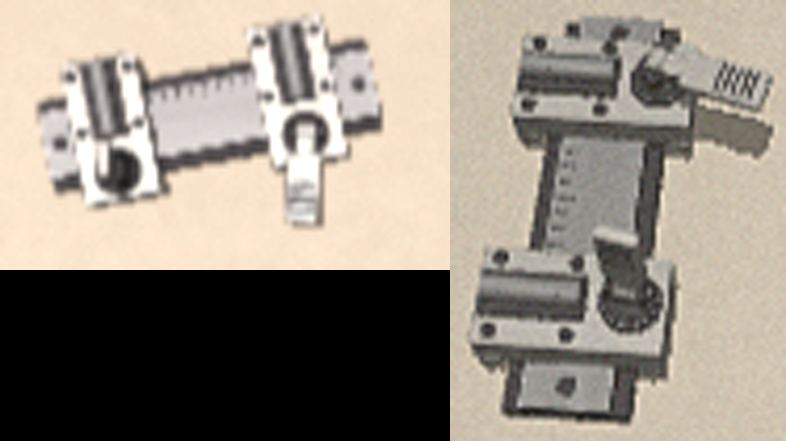

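The left saddle's lever stands upright. In the top crop the head is at (121,170) and the tip strip near (103,158). In the side crop the tip edge is at (615,236), running from (593,233) to (637,240).

```bash
python3 - <<'E'
from h import *
a=grab('top');b=grab('side')
T=lambda x,y:(x/4.5+185-.4,y/4.5+140-.4)
S=lambda x,y:((x-450)/4.2+175-.4,y/4.2+180-.4)
print('head top',onplane(a,*T(121,170),.058),'side',onplane(b,*S(632,303),.058), two(a,T(121,170),b,S(632,303)))
print('tip',two(a,T(103,158),b,S(615,236)),onplane(b,*S(615,236),.133),onplane(a,*T(103,158),.133))
e=[onplane(b,*S(*p),.133) for p in((593,233),(637,240))];print(e)
c=[onplane(a,*T(*p),.044) for p in((62,65),(138,53),(158,195),(88,207))];print(np.round(c,4))
c=np.array(c);ax=(c[0]+c[1]-c[2]-c[3])/2;print('len',np.linalg.norm(ax),'yaw',np.arctan2(ax[1],ax[0]))
c=[onplane(b,*S(*p),.044) for p in((487,248),(675,263),(670,355),(473,345))];print(np.round(c,4))
E
```

```text
head top [0.53668114 0.11248101 0.058     ] side [0.53394348 0.12423807 0.058     ] (array([0.53902181, 0.1152506 , 0.03394781]), np.float64(1.9347474683593054e-05))
tip (array([0.53890067, 0.11724389, 0.12410318]), np.float64(0.0010555160553395487)) [0.53730588 0.12104928 0.133     ] [0.53745741 0.1159872  0.133     ]
[array([0.54824437, 0.12240821, 0.133     ]), array([0.52621867, 0.12020302, 0.133     ])]
[[0.6147 0.1577 0.044 ]
 [0.6238 0.1025 0.044 ]
 [0.5199 0.0871 0.044 ]
 [0.511  0.1377 0.044 ]]
len 0.10526335507030717 yaw 0.16890642807227882
[[0.6239 0.1096 0.044 ]
 [0.5217 0.0905 0.044 ]
 [0.5082 0.1416 0.044 ]
 [0.6106 0.1642 0.044 ]]
```

Call:
{"op": "arm_command", "data": {
  "targets": [
    [-32.5,-25,0,0,0,0,85],
    [-32.5,-25,0,0,0,0,85],
    [-32.5,-25,0,0,0,0,85],
    [-32.5,-25,0,0,0,0,85],
    [-32.5,-25,0,0,0,0,85]
  ]
}}

```text
t: 0.72
tool_pos: [0.2845, 0.4409, 0.3039]
orientation: [0.0, 0.127, 0.992, 0.0]
contact_force: [1.2, 0.1, 0.9]
grip_width: 0.997
gripper_force: 0.0
```

Call:
{"op": "arm_command", "data": {
  "targets": [
    [-32.5,-25,0,0,0,0,85],
    [-32.5,-25,0,0,0,0,85],
    [-32.5,-25,0,0,0,0,85],
    [-32.5,-25,0,0,0,0,85],
    [-32.5,-25,0,0,0,0,85]
  ]
}}

```text
t: 1.13
tool_pos: [0.4102, 0.2787, 0.3041]
orientation: [0.0, 0.128, 0.992, 0.0]
contact_force: [0.2, 0.5, -0.5]
grip_width: 0.993
gripper_force: 0.0
```

Call:
{"op": "arm_command", "data": {
  "targets": [
    [-20,-15,0,0,0,-5,85],
    [-20,-15,0,0,0,-5,85],
    [0,0,0,0,0,-5,85],
    [0,0,0,0,0,-5,85],
    [0,0,0,0,0,0,85]
  ]
}}

```text
t: 1.55
tool_pos: [0.4424, 0.2423, 0.3039]
orientation: [-0.0, -0.048, 0.999, 0.0]
contact_force: [0.6, 0.0, -0.4]
grip_width: 0.994
gripper_force: 0.0
```

```bash
python3 - <<'E'
from h import *
s,p,R=st();print(s['t'],p,s['qpos'].round(2),s['contact_force'],s['wrist_torque'],R.as_matrix().round(3))
f=grab('wrist');cv2.imwrite('pics/w1.png',cv2.convertScaleAbs(f['frame'][:,:,::-1],alpha=1.3))
for X in((.536,.118,.133),(.536,.118,.058),(.567,.124,.044)):print(proj(f,X))
E
```

```text
1.55 [0.44240475 0.24225209 0.30385331] [-0.39  0.32 -0.21  1.81  0.08  1.02  1.03] [ 0.61228241  0.0260288  -0.42975398] [ 0.00128211 -0.00094679 -0.05784776] [[-0.995 -0.096 -0.   ]
 [-0.096  0.995  0.   ]
 [ 0.     0.    -1.   ]]
[130.91713006 267.73872821]
[156.15937511 234.74232737]
[164.52273005 250.11962566]
```

View pics/w1.png

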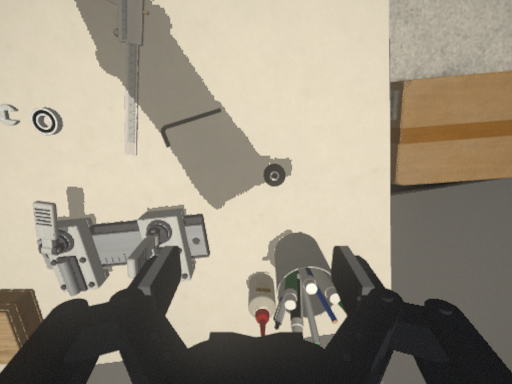

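The wrist view shows the lever running from its base at (158,232) to its tip near (138,265), which matches the projection. I'll move above it.

Call:
{"op": "arm_command", "data": {
  "targets": [
    [-20.3,-33.2,0,0,0,0,85],
    [-20.3,-33.2,0,0,0,0,85],
    [-20.3,-33.2,0,0,0,0,85],
    [-20.3,-33.2,0,0,0,0,85],
    [0,0,40,0,0,0,85]
  ]
}}

```text
t: 2.02
tool_pos: [0.5428, 0.1112, 0.2694]
orientation: [0.007, -0.04, 0.999, -0.001]
contact_force: [3.4, -0.2, 0.1]
grip_width: 1.0
gripper_force: 0.0
```

Call:
{"op": "arm_command", "data": {
  "targets": [
    [0,0,20,0,0,0,85],
    [0,0,0,0,0,0,85],
    [0,0,0,0,0,0,85]
  ]
}}

```text
t: 2.27
tool_pos: [0.5348, 0.1186, 0.2435]
orientation: [-0.001, -0.046, 0.999, -0.0]
contact_force: [-0.9, 0.3, 0.3]
grip_width: 0.996
gripper_force: 0.0
```

```bash
python3 - <<'E'
from h import *
s,p,R=st();print(s['t'],p,s['qpos'].round(2),s['contact_force'],s['wrist_torque'],R.as_matrix().round(3))
f=grab('wrist');np.save('w2.npy',f,allow_pickle=True)
cv2.imwrite('pics/w2.png',cv2.convertScaleAbs(f['frame'][:,:,::-1],alpha=1.3))
for X in((.536,.118,.133),(.536,.118,.058),(.567,.124,.044)):print(proj(f,X))
E
```

```text
2.2667 [0.53476175 0.11864575 0.24349463] [-0.16  0.44 -0.16  1.79  0.08  0.91  1.31] [-0.89099949  0.26966159  0.29250947] [ 0.02074909 -0.02949529  0.00926289] [[-0.996 -0.092 -0.002]
 [-0.092  0.996 -0.   ]
 [ 0.002 -0.    -1.   ]]
[255.27695172 222.93992526]
[255.52677402 191.74064023]
[258.44484458 214.94641678]
```

View pics/w2.png

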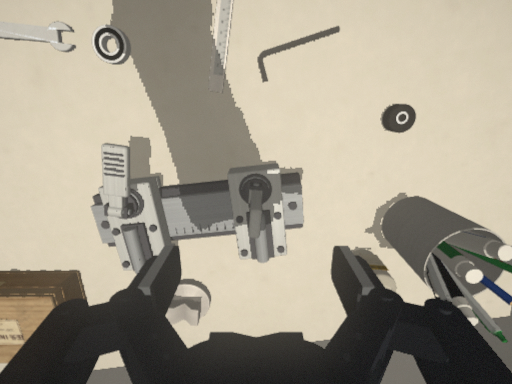

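The lever is nearly centred between the fingers, at about (256,190–235). I'll zoom in once to get its yaw.

```bash
python3 - <<'E'
from h import *
f=np.load('w2.npy',allow_pickle=True).item();g=f['frame'][155:270,205:310,::-1]
cv2.imwrite('pics/w2z.png',cv2.convertScaleAbs(cv2.resize(g,None,fx=5,fy=5,interpolation=cv2.INTER_CUBIC),alpha=2.2))
print(ray(f,256,192),f['K'])
E
```

```text
(array([0.45270898, 0.11108468, 0.3142146 ]), array([ 0.30982704,  0.02751578, -0.95042873])) [[266.12916002   0.         255.77266517]
 [  0.         266.12916002 194.12814191]
 [  0.           0.           1.        ]]
```

View pics/w2z.png

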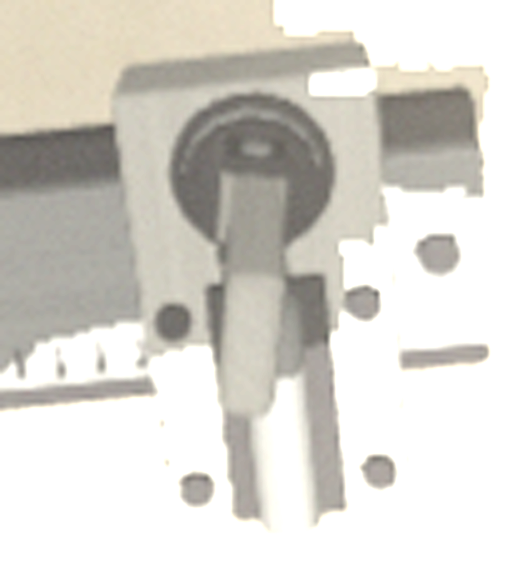

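```bash
python3 - <<'E'
from h import *
f=np.load('w2.npy',allow_pickle=True).item()
c=[onplane(f,205+x/5-.4,155+y/5-.4,.133) for x,y in((230,275),(282,275),(268,415),(222,412),(253,170))]
c[4]=onplane(f,205+252/5-.4,155+172/5-.4,.058)
c=np.array(c);print(c.round(4),c[:4].mean(0))
d=(c[0]+c[1]-c[2]-c[3])/2;print(np.linalg.norm(d),np.arctan2(-d[1],-d[0]))
d=(c[1]-c[0]+c[2]-c[3])/2;print(np.linalg.norm(d),np.arctan2(d[1],d[0]))
s,p,R=st();m=R.as_matrix();print(np.arctan2(m[1,1],m[0,1]))
E
```

```text
[[0.5257 0.1136 0.133 ]
 [0.525  0.1212 0.133 ]
 [0.5479 0.1213 0.133 ]
 [0.5481 0.1143 0.133 ]
 [0.5332 0.1172 0.058 ]] [0.53666055 0.11761301 0.133     ]
0.022709244368519146 0.017163670382003695
0.007308749238765437 1.62747464471532
1.6638966802318023
```

Call:
{"op": "arm_command", "data": {
  "targets": [
    [-1,-1,20,0,0,2.5,60],
    [0,0,20,0,0,0,50],
    [0,0,20,0,0,0,40],
    [0,0,17,0,0,0,30],
    [0,0,0,0,0,0,30]
  ],
  "force": 60
}}

```text
t: 2.73
tool_pos: [0.5358, 0.118, 0.166]
orientation: [-0.001, -0.025, 1.0, -0.0]
contact_force: [-0.4, -0.7, 0.6]
grip_width: 0.35
gripper_force: 0.0
```

```bash
cat > s.py <<'E'
from h import *
s,p,R=st();m=R.as_matrix();print(s['t'],p.round(4),'q7',s['qpos'][6].round(3),'F',np.round(s['contact_force'],1),'T',np.round(s['wrist_torque'],3),'yaw',np.arctan2(m[1,1],m[0,1]).round(4),m[:,2].round(3),round(s['grip_width']*85.4,1),s['gripper_force'])
E
python3 s.py
```

```text
2.7333 [0.5358 0.118  0.166 ] q7 1.257 F [-0.4 -0.7  0.6] T [-0.003 -0.018  0.02 ] yaw 1.621 [-0.002 -0.    -1.   ] 29.9 0.0
```

Call:
{"op": "arm_command", "data": {
  "targets": [
    [0,0,0,0,0,0,3],
    [0,0,0,0,0,0,3],
    [0,0,0,0,0,0,3],
    [0,0,0,0,0,0,3],
    [0,0,0,0,0,0,3]
  ],
  "force": 60
}}

```text
t: 3.15
tool_pos: [0.5373, 0.1179, 0.1687]
orientation: [0.002, -0.025, 1.0, 0.001]
contact_force: [-0.8, 1.5, 8.2]
grip_width: 0.099
gripper_force: 59.8
```

```bash
python3 s.py
```

```text
3.15 [0.5373 0.1179 0.1687] q7 1.258 F [-0.8  1.5  8.2] T [ 0.28   0.209 -0.129] yaw 1.6204 [ 0.003  0.001 -1.   ] 8.4 59.826189279556274
```

Call:
{"op": "arm_command", "data": {
  "targets": [
    [0,0,-2.5,0,0,0,3],
    [0,0,0,0,0,3,3],
    [0,0,0,0,0,3,3],
    [0,0,0,0,0,3,3],
    [0,0,0,0,0,0,3]
  ]
}}

```text
t: 3.57
tool_pos: [0.5369, 0.1177, 0.1691]
orientation: [0.0, 0.055, 0.999, 0.0]
contact_force: [4.0, 3.1, -11.5]
grip_width: 0.093
gripper_force: 60.9
```

```bash
python3 s.py
```

```text
3.5667 [0.5369 0.1177 0.1691] q7 1.135 F [  4.    3.1 -11.5] T [ 0.588 -1.151  0.074] yaw 1.4617 [ 0.001  0.    -1.   ] 8.0 60.8588182926178
```

Call:
{"op": "arm_command", "data": {
  "targets": [
    [0,0,0,0,0,3,3],
    [0,0,0,0,0,3,3],
    [0,0,0,0,0,3,3],
    [0,0,0,0,0,3,3],
    [0,0,0,0,0,0,3]
  ]
}}

```text
t: 3.98
tool_pos: [0.5369, 0.1177, 0.169]
orientation: [0.0, 0.158, 0.987, 0.0]
contact_force: [5.3, 1.9, -12.1]
grip_width: 0.094
gripper_force: 60.6
```

```bash
python3 s.py
```

```text
3.9833 [0.5369 0.1177 0.169 ] q7 0.973 F [  5.3   1.9 -12.1] T [ 6.190e-01 -1.243e+00 -1.000e-03] yaw 1.2535 [ 0.001  0.    -1.   ] 8.0 60.64109981060028
```

```bash
sed -i "s/'F',/'tau7',np.round(s['tau'][4:],3),'F',/" s.py; python3 s.py
```

```text
3.9833 [0.5369 0.1177 0.169 ] q7 0.973 tau7 [ 0.022  2.05  -0.804] F [  5.3   1.9 -12.1] T [ 6.190e-01 -1.243e+00 -1.000e-03] yaw 1.2535 [ 0.001  0.    -1.   ] 8.0 60.64109981060028
```

Call:
{"op": "arm_command", "data": {
  "targets": [
    [0,0,1.5,0,0,3,3],
    [0,0,0,0,0,3,3],
    [0,0,0,0,0,3,3]
  ]
}}

```text
t: 4.23
tool_pos: [0.537, 0.1177, 0.1687]
orientation: [0.001, 0.235, 0.972, 0.001]
contact_force: [2.1, 2.0, -2.0]
grip_width: 0.096
gripper_force: 62.4
```

```bash
python3 s.py
```

```text
4.2333 [0.537  0.1177 0.1687] q7 0.853 tau7 [0.45  0.882 0.681] F [ 2.1  2.  -2. ] T [ 0.443 -0.492  0.148] yaw 1.0972 [ 0.002  0.001 -1.   ] 8.2 62.373143434524536
```

Call:
{"op": "arm_command", "data": {
  "targets": [
    [0,0,0,0,0,3,3],
    [0,0,0,0,0,3,3],
    [0,0,0,0,0,3,3]
  ]
}}

```text
t: 4.48
tool_pos: [0.5369, 0.1177, 0.1687]
orientation: [0.001, 0.31, 0.951, 0.001]
contact_force: [2.4, 1.1, -2.1]
grip_width: 0.101
gripper_force: 62.3
```

```bash
python3 s.py
```

```text
4.4833 [0.5369 0.1177 0.1687] q7 0.731 tau7 [0.443 0.891 0.667] F [ 2.4  1.1 -2.1] T [ 0.396 -0.487  0.123] yaw 0.9401 [ 0.002  0.001 -1.   ] 8.6 62.349421977996826
```

Call:
{"op": "arm_command", "data": {
  "targets": [
    [0,0,0,0,0,3,3],
    [0,0,0,0,0,3,3],
    [0,0,0,0,0,3,3]
  ]
}}

```text
t: 4.73
tool_pos: [0.5369, 0.1177, 0.1686]
orientation: [0.001, 0.384, 0.923, 0.001]
contact_force: [2.2, 1.6, -2.9]
grip_width: 0.096
gripper_force: 62.3
```

```bash
python3 s.py
```

```text
4.7333 [0.5369 0.1177 0.1686] q7 0.61 tau7 [0.449 0.899 0.666] F [ 2.2  1.6 -2.9] T [ 0.447 -0.529  0.169] yaw 0.7831 [ 0.002  0.001 -1.   ] 8.2 62.288557291030884
```

Call:
{"op": "arm_command", "data": {
  "targets": [
    [0,0,0,0,0,3,3],
    [0,0,0,0,0,3,3],
    [0,0,0,0,0,3,3]
  ]
}}

```text
t: 4.98
tool_pos: [0.5369, 0.1177, 0.1686]
orientation: [0.0, 0.455, 0.89, 0.001]
contact_force: [2.0, 1.3, -2.6]
grip_width: 0.099
gripper_force: 62.2
```

```bash
python3 s.py
```

```text
4.9833 [0.5369 0.1177 0.1686] q7 0.49 tau7 [0.459 0.908 0.664] F [ 2.   1.3 -2.6] T [ 0.41  -0.498  0.117] yaw 0.6261 [ 0.002  0.001 -1.   ] 8.5 62.225600481033325
```

Call:
{"op": "arm_command", "data": {
  "targets": [
    [0,0,0,0,0,3,3],
    [0,0,0,0,0,3,3],
    [0,0,0,0,0,3,3]
  ]
}}

```text
t: 5.23
tool_pos: [0.5369, 0.1177, 0.1685]
orientation: [0.0, 0.523, 0.852, 0.001]
contact_force: [1.7, 1.7, -3.0]
grip_width: 0.098
gripper_force: 62.2
```

```bash
python3 s.py
```

```text
5.2333 [0.5369 0.1177 0.1685] q7 0.369 tau7 [0.474 0.916 0.663] F [ 1.7  1.7 -3. ] T [ 0.326 -0.554  0.107] yaw 0.469 [ 0.001  0.001 -1.   ] 8.3 62.16177821159363
```

Call:
{"op": "arm_command", "data": {
  "targets": [
    [0,0,0,0,0,3,3],
    [0,0,0,0,0,3,3],
    [0,0,0,0,0,3,3]
  ]
}}

```text
t: 5.48
tool_pos: [0.5369, 0.1177, 0.1685]
orientation: [0.0, 0.589, 0.808, 0.001]
contact_force: [2.0, 1.5, -3.6]
grip_width: 0.097
gripper_force: 62.1
```

```bash
python3 s.py
```

```text
5.4833 [0.5369 0.1177 0.1685] q7 0.249 tau7 [0.49  0.926 0.661] F [ 2.   1.5 -3.6] T [ 0.357 -0.572  0.169] yaw 0.3119 [ 0.001  0.001 -1.   ] 8.3 62.096872329711914
```

Call:
{"op": "arm_command", "data": {
  "targets": [
    [0,0,0,0,0,3,3],
    [0,0,0,0,0,3,3],
    [0,0,0,0,0,3,3]
  ]
}}

```text
t: 5.73
tool_pos: [0.5368, 0.1177, 0.1684]
orientation: [0.0, 0.65, 0.76, 0.001]
contact_force: [2.1, 1.9, -4.4]
grip_width: 0.094
gripper_force: 62.0
```

```bash
python3 s.py
```

```text
5.7333 [0.5368 0.1177 0.1684] q7 0.129 tau7 [0.51  0.937 0.66 ] F [ 2.1  1.9 -4.4] T [ 0.378 -0.627  0.141] yaw 0.1549 [ 0.001  0.001 -1.   ] 8.0 62.031086683273315
```

Call:
{"op": "arm_command", "data": {
  "targets": [
    [0,0,0,0,0,3,3],
    [0,0,0,0,0,3,3],
    [0,0,0,0,0,3,3]
  ]
}}

```text
t: 5.98
tool_pos: [0.5368, 0.1177, 0.1683]
orientation: [0.0, 0.708, 0.706, 0.001]
contact_force: [2.1, 1.9, -4.1]
grip_width: 0.094
gripper_force: 62.0
```

```bash
python3 s.py
```

```text
5.9833 [0.5368 0.1177 0.1683] q7 0.009 tau7 [0.533 0.949 0.659] F [ 2.1  1.9 -4.1] T [ 0.374 -0.635  0.131] yaw -0.0022 [ 0.001  0.001 -1.   ] 8.1 61.96472883224487
```

Call:
{"op": "arm_command", "data": {
  "targets": [
    [0,0,0,0,0,3,3],
    [0,0,0,0,0,3,3],
    [0,0,0,0,0,3,3]
  ]
}}

```text
t: 6.23
tool_pos: [0.5368, 0.1178, 0.1683]
orientation: [0.0, 0.761, 0.649, 0.001]
contact_force: [2.7, 2.7, -4.0]
grip_width: 0.096
gripper_force: 62.0
```

```bash
python3 s.py
```

```text
6.2333 [0.5368 0.1178 0.1683] q7 -0.111 tau7 [0.345 0.972 0.407] F [ 2.7  2.7 -4. ] T [ 0.265 -0.722  0.403] yaw -0.1586 [ 0.001  0.001 -1.   ] 8.2 62.047237157821655
```

Call:
{"op": "arm_command", "data": {
  "targets": [
    [0,0,0,0,0,3,3],
    [0,0,0,0,0,3,3],
    [0,0,0,0,0,3,3]
  ]
}}

```text
t: 6.48
tool_pos: [0.5368, 0.1178, 0.1683]
orientation: [0.0, 0.809, 0.587, 0.001]
contact_force: [4.1, 0.9, -6.4]
grip_width: 0.097
gripper_force: 62.1
```

```bash
python3 s.py
```

```text
6.4833 [0.5368 0.1178 0.1683] q7 -0.231 tau7 [0.296 0.997 0.318] F [ 4.1  0.9 -6.4] T [ 0.294 -0.732  0.466] yaw -0.3154 [ 0.001  0.001 -1.   ] 8.3 62.059757709503174
```

The torque stepped from 0.13 to 0.40 and then climbed to 0.47 N·m, about 0.34 over free turning, so the bolt is snug. I'll hold, release and lift.

Call:
{"op": "arm_command", "data": {
  "targets": [
    [0,0,0,0,0,0,3],
    [0,0,0,0,0,0,3],
    [0,0,0,0,0,0,3],
    [0,0,0,0,0,0,3]
  ]
}}

```text
t: 6.82
tool_pos: [0.5368, 0.1177, 0.1682]
orientation: [-0.0, 0.809, 0.588, 0.001]
contact_force: [2.4, 2.2, -3.7]
grip_width: 0.097
gripper_force: 62.2
```

```bash
python3 s.py
```

```text
6.8167 [0.5368 0.1177 0.1682] q7 -0.23 tau7 [ 0.566  1.181 -0.292] F [ 2.4  2.2 -3.7] T [ 0.675 -0.822  0.308] yaw -0.3147 [ 0.001  0.001 -1.   ] 8.3 62.152419090270996
```

Call:
{"op": "arm_command", "data": {
  "targets": [
    [0,0,0,0,0,0,35],
    [0,0,0,0,0,0,35],
    [0,0,0,0,0,0,35],
    [0,0,0,0,0,0,35]
  ]
}}

```text
t: 7.15
tool_pos: [0.536, 0.1168, 0.1679]
orientation: [-0.0, 0.81, 0.586, -0.0]
contact_force: [0.5, -0.5, -0.3]
grip_width: 0.411
gripper_force: 0.0
```

Call:
{"op": "arm_command", "data": {
  "targets": [
    [0,0,-30,0,0,0,35],
    [0,0,-30,0,0,0,35],
    [0,0,0,0,0,0,35],
    [0,0,0,0,0,0,35]
  ]
}}

```text
t: 7.48
tool_pos: [0.537, 0.1171, 0.2295]
orientation: [0.001, 0.81, 0.587, 0.002]
contact_force: [0.0, 0.6, -0.2]
grip_width: 0.41
gripper_force: 0.0
```

```bash
python3 s.py;python3 - <<'E'
from h import *
f=grab('wrist');np.save('w3.npy',f,allow_pickle=True)
g=f['frame'][:,:,::-1]
cv2.imwrite('pics/w3.png',cv2.convertScaleAbs(cv2.resize(g,(800,600)),alpha=1.5))
print(proj(f,(.536,.118,.133))*1.5625)
E
```

```text
7.4833 [0.537  0.1171 0.2295] q7 -0.277 tau7 [ 0.138  0.195 -0.098] F [ 0.   0.6 -0.2] T [-0.044 -0.031 -0.009] yaw -0.3171 [ 0.003  0.001 -1.   ] 35.0 0.0
[396.20643766 357.51456461]
```

View pics/w3.png

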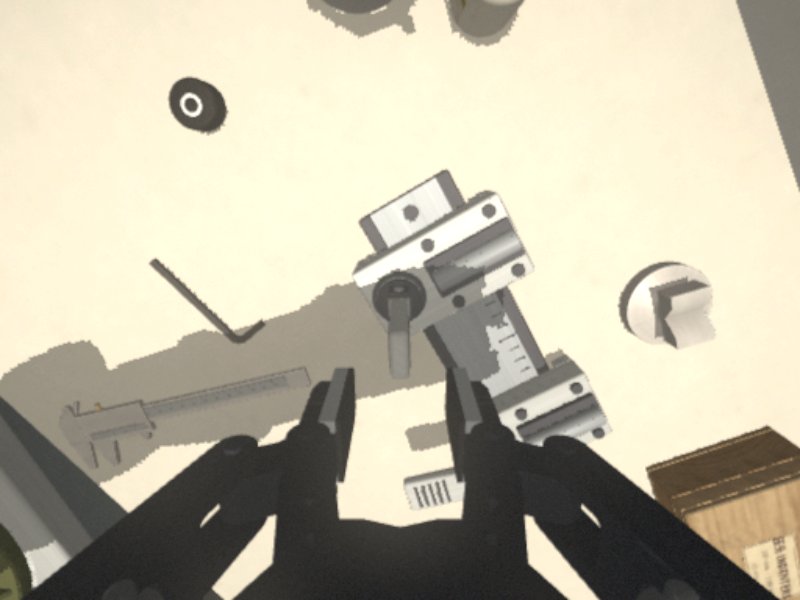

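The view shows the lever upright at (400,355), centred and square to the fingers. Next I move to its far side, close the fingers and lower.

Call:
{"op": "arm_command", "data": {
  "targets": [
    [0,20,0,0,0,0,0],
    [0,20,0,0,0,0,0],
    [0,0,0,0,0,0,0],
    [0,0,20,0,0,0,0],
    [0,0,20,0,0,0,0]
  ]
}}

```text
t: 7.95
tool_pos: [0.5743, 0.1045, 0.187]
orientation: [0.0, 0.81, 0.586, 0.0]
contact_force: [-0.3, -0.3, 0.3]
grip_width: -0.001
gripper_force: 0.0
```

Call:
{"op": "arm_command", "data": {
  "targets": [
    [0,-5,0,0,0,0,0],
    [0,-5,0,0,0,0,0],
    [0,0,0,0,0,0,0]
  ]
}}

```text
t: 8.2
tool_pos: [0.5635, 0.1084, 0.188]
orientation: [-0.001, 0.81, 0.587, -0.001]
contact_force: [-0.2, -0.1, 0.5]
grip_width: -0.003
gripper_force: 0.0
```

```bash
python3 s.py
```

```text
8.2 [0.5635 0.1084 0.188 ] q7 -0.224 tau7 [ 0.028 -0.156 -0.047] F [-0.2 -0.1  0.5] T [ 0.068 -0.01  -0.017] yaw -0.3165 [-0.002  0.    -1.   ] -0.2 0.0
```

Call:
{"op": "arm_command", "data": {
  "targets": [
    [0,-3,0,0,0,0,0],
    [0,-3,0,0,0,0,0],
    [0,-3,0,0,0,0,0]
  ]
}}

```text
t: 8.45
tool_pos: [0.5563, 0.1109, 0.1887]
orientation: [0.0, 0.81, 0.587, 0.001]
contact_force: [0.3, -0.4, -0.2]
grip_width: 0.003
gripper_force: 0.0
```

```bash
python3 s.py
```

```text
8.45 [0.5563 0.1109 0.1887] q7 -0.23 tau7 [0.011 0.069 0.04 ] F [ 0.3 -0.4 -0.2] T [ 0.005 -0.019 -0.031] yaw -0.3168 [ 0.001  0.    -1.   ] 0.2 0.0
```

Call:
{"op": "arm_command", "data": {
  "targets": [
    [0,-2,0,0,0,0,0],
    [0,-2,0,0,0,0,0],
    [0,-2,0,0,0,0,0]
  ]
}}

```text
t: 8.7
tool_pos: [0.5515, 0.1124, 0.1886]
orientation: [0.001, 0.81, 0.587, 0.001]
contact_force: [4.2, -1.6, 0.5]
grip_width: -0.002
gripper_force: 2.1
```

```bash
python3 s.py
```

```text
8.7 [0.5515 0.1124 0.1886] q7 -0.234 tau7 [-0.238  1.431  0.009] F [ 4.2 -1.6  0.5] T [-0.221 -0.848 -0.031] yaw -0.3171 [ 0.003 -0.    -1.   ] -0.2 2.0681366370990872
```

Call:
{"op": "arm_command", "data": {
  "targets": [
    [0,-2,0,0,0,0,0],
    [0,-2,0,0,0,0,0],
    [0,-2,0,0,0,0,0]
  ]
}}

```text
t: 8.95
tool_pos: [0.5458, 0.1142, 0.1884]
orientation: [0.001, 0.81, 0.587, 0.001]
contact_force: [5.0, -0.7, 2.2]
grip_width: -0.001
gripper_force: 2.6
```

```bash
python3 s.py
```

```text
8.95 [0.5458 0.1142 0.1884] q7 -0.238 tau7 [-0.306  1.673  0.011] F [ 5.  -0.7  2.2] T [-0.305 -0.979 -0.017] yaw -0.3173 [ 0.002 -0.    -1.   ] -0.0 2.6065970957279205
```

Call:
{"op": "arm_command", "data": {
  "targets": [
    [0,-5.3,0.5,0,0,0,0],
    [0,-5.3,0.5,0,0,0,0],
    [0,-6,2.4,0,0,0,0],
    [0,-6.1,2.5,0,0,0,0],
    [0,0,0,0,0,0,0]
  ]
}}

```text
t: 9.37
tool_pos: [0.5228, 0.1216, 0.182]
orientation: [0.0, 0.81, 0.587, -0.0]
contact_force: [4.7, -1.9, 2.2]
grip_width: 0.0
gripper_force: 2.7
```

```bash
python3 s.py
```

```text
9.3667 [0.5228 0.1216 0.182 ] q7 -0.251 tau7 [-0.498  1.371 -0.07 ] F [ 4.7 -1.9  2.2] T [-0.496 -0.896  0.02 ] yaw -0.3167 [ 0. -0. -1.] 0.0 2.689432119950652
```

Call:
{"op": "arm_command", "data": {
  "targets": [
    [0,-5.2,4,0,0,0,0],
    [0,-5.2,4.1,0,0,0,0],
    [0,-4,5.1,0,0,0,0],
    [0,-4,5.2,0,0,0,0],
    [0,0,0,0,0,0,0]
  ]
}}

```text
t: 9.78
tool_pos: [0.505, 0.1274, 0.1633]
orientation: [-0.0, 0.81, 0.587, -0.001]
contact_force: [1.0, -1.1, 7.1]
grip_width: -0.002
gripper_force: 3.7
```

```bash
python3 s.py
```

```text
9.7833 [0.505  0.1274 0.1633] q7 -0.249 tau7 [-0.459  0.566  0.014] F [ 1.  -1.1  7.1] T [-0.387 -0.267  0.008] yaw -0.3167 [-0.001  0.    -1.   ] -0.1 3.685321094817482
```

Call:
{"op": "arm_command", "data": {
  "targets": [
    [0,-2.5,6,0,0,0,0],
    [0,-2.5,6,0,0,0,0],
    [0,-1,4,0,0,0,0],
    [0,-1,4,0,0,0,0],
    [0,0,0,0,0,0,0]
  ]
}}

```text
t: 10.2
tool_pos: [0.4986, 0.1294, 0.1434]
orientation: [-0.0, 0.81, 0.587, -0.001]
contact_force: [1.1, -1.9, 8.0]
grip_width: 0.002
gripper_force: 4.3
```

```bash
python3 s.py
```

```text
10.2 [0.4986 0.1294 0.1434] q7 -0.235 tau7 [-0.388  0.015  0.043] F [ 1.1 -1.9  8. ] T [-0.332 -0.001  0.029] yaw -0.317 [-0.002  0.    -1.   ] 0.2 4.254677650606027
```

Call:
{"op": "arm_command", "data": {
  "targets": [
    [0,0,2,0,0,0,0],
    [0,0,1,0,0,0,0],
    [0,0,0,0,0,0,0]
  ]
}}

```text
t: 10.45
tool_pos: [0.4985, 0.1295, 0.141]
orientation: [-0.001, 0.81, 0.587, -0.001]
contact_force: [-1.7, -2.4, 12.9]
grip_width: 0.001
gripper_force: 6.7
```

```bash
python3 s.py
```

```text
10.45 [0.4985 0.1295 0.141 ] q7 -0.232 tau7 [-0.336 -0.561  0.026] F [-1.7 -2.4 12.9] T [-0.323  0.363 -0.041] yaw -0.317 [-0.002  0.001 -1.   ] 0.1 6.739086660090834
```

Call:
{"op": "arm_command", "data": {
  "targets": [
    [0,0,1.5,0,0,0,0],
    [0,0,1,0,0,0,0],
    [0,0,0,0,0,0,0]
  ]
}}

```text
t: 10.7
tool_pos: [0.4981, 0.1296, 0.1393]
orientation: [-0.001, 0.81, 0.587, -0.0]
contact_force: [-5.7, -0.5, 25.1]
grip_width: -0.001
gripper_force: 12.5
```

```bash
python3 s.py
```

```text
10.7 [0.4981 0.1296 0.1393] q7 -0.23 tau7 [-0.353 -1.882  0.031] F [-5.7 -0.5 25.1] T [-0.312  1.168  0.006] yaw -0.317 [-0.002  0.002 -1.   ] -0.1 12.457731189206243
```

Call:
{"op": "arm_command", "data": {
  "targets": [
    [0,0,-30,0,0,0,0],
    [0,0,-40,0,0,0,0],
    [0,30,-40,0,0,0,0],
    [0,40,-20,0,0,0,0],
    [0,20,0,0,0,0,0]
  ]
}}

```text
t: 11.12
tool_pos: [0.5804, 0.1032, 0.2647]
orientation: [0.001, 0.81, 0.587, 0.003]
contact_force: [0.8, -0.6, 0.2]
grip_width: 0.001
gripper_force: 0.0
```

```bash
python3 s.py; python3 - <<'E'
from h import *
a=grab('top');b=grab('side')
A=a['frame'][130:210,175:295,::-1];B=b['frame'][180:285,165:265,::-1]
A=cv2.resize(A,None,fx=3.2,fy=3.2,interpolation=cv2.INTER_CUBIC);B=cv2.resize(B,None,fx=4,fy=4,interpolation=cv2.INTER_CUBIC)
C=np.zeros((420,A.shape[1]+B.shape[1],3),np.uint8);C[:A.shape[0],:A.shape[1]]=A;C[:B.shape[0],A.shape[1]:]=B
cv2.imwrite('pics/e.png',cv2.convertScaleAbs(C,alpha=1.5))
E
```

```text
11.1167 [0.5804 0.1032 0.2647] q7 -0.253 tau7 [ 0.208  1.055 -0.343] F [ 0.8 -0.6  0.2] T [-0.021 -0.098 -0.031] yaw -0.3163 [ 0.006  0.001 -1.   ] 0.1 0.0
```

View pics/e.png

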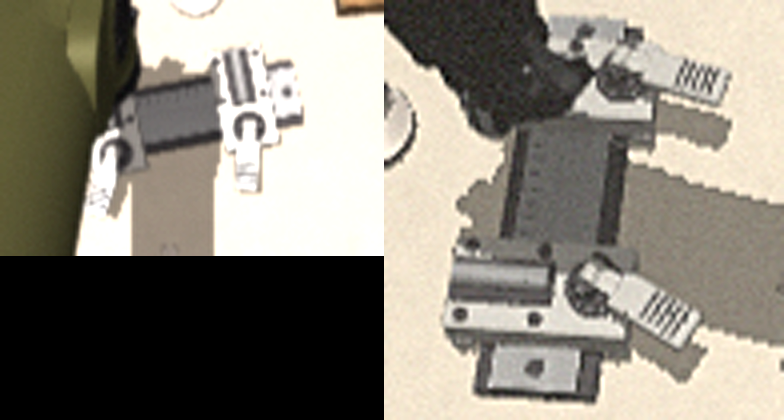

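Both crops show the left saddle's lever lying level, at side-crop pixels (600,280)–(690,335), much like the other one. The pressing force climbed to 25 N against the stop, so it is closed. I'll let the arm settle and hand in.

Call:
{"op": "arm_command", "data": {
  "targets": [
    [0,0,0,0,0,0,0],
    [0,0,0,0,0,0,0],
    [0,0,0,0,0,0,0]
  ]
}}

```text
t: 11.47
tool_pos: [0.5759, 0.1045, 0.2591]
orientation: [-0.001, 0.81, 0.587, -0.001]
contact_force: [1.0, -0.1, -0.3]
grip_width: -0.001
gripper_force: 0.0
```

```bash
python3 -c "
from rig import manip
print(manip.sign_off())"
```

```text
the job is handed in; nothing more can be done
None
```

I turned the loose bolt in until it was snug (about 0.34 N·m over free turning), folded its lever down to the stop and handed the job in at about 11.5 s; the hand-in returned no verdict.

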